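Prove the bench stop: trip it, release it, reset it

TASK

Test the yellow stop station on the bench with your fingertips: press the red mushroom head straight down until it latches and stays in by itself, then push one of its wings round clockwise (seen from above) until the head pops up again, and let it spring back. Then press the green reset button fully in and let it come out. The station only stands loose on its feet, so do not lift it or push it away, and leave the glassware, bottles and boxes round it standing where they are.

Things in the scene. Friction and masses are not known exactly. Their poses are not given: they have to be found in the camera images.
- station: Yellow-lidded grey box 110 (x) by 240 (y) by 60 mm high, 2.5 kg, loose on rubber feet. Origin at the centre of its underside, on the bench; x to its back (short cable gland), y to its left, z up. Its lid is flat at z = 60 mm. The red head's axis is at x = 0, y = +55 mm, the green button's at x = 0, y = -70 mm; a green lamp, 10 mm high, at x = 36, y = -70 mm.
- stop_top (a point): Top of the red mushroom head, on its axis, centre of a flat 20 mm across; 107 mm above the bench when out, 97.5 mm fully in, about 99.5 mm latched. z up. The head is a dome 56 mm across and 25 mm high with two rounded wings on either side, 104 mm from end to end, on a black neck 39 mm wide.
- wing_left (a point): Point in the wing on the station's left (+y) at rest, 41 mm from the axis. A wing is 22 mm wide with a half-round end (52 mm from the axis) and 16 mm thick, 8 mm above and below this point, which is 92 mm above the bench when out, about 84.5 mm latched. At rest the wings lie along the station's y; the space beside them, down to the lid, is free.
- wing_right (a point): The same point of the other wing, on the side of the reset button at rest.
- stop_press (a joint): How far the red head is in: 0 out, 0.0095 m fully in. It takes 3 N to start and about 7 N to pass the latch and reach the bottom, so press with 10 to 15 N. It latches once pressed past about 0.008 m and then rests at about 0.0075 m; let go earlier, it springs out.
- stop_twist (a joint): Turn of the red head: 0 at rest, growing clockwise seen from above to a stop at 1.1 rad; it cannot turn the other way. A light spring (0.02 to 0.07 N m) turns it back when let go. Latched, it is freed at about 0.75 rad and pops up 7.5 mm; it may be turned on to 0.9 rad. Clockwise moves the left wing to the station's +x.
- reset_button_top (a point): Centre of the top of the green reset button, a flat cap 32 mm across in a black ring 48 mm across and 12 mm high on the lid; 82 mm above the bench when out. z up.
- reset_button (a joint): How far the green button is in: 0 out, 0.006 m fully in, which takes 5 N; it springs out.
- vial_2: White capped vial 26 mm across, 49 mm high, loose, close in front of the station. Origin at the centre of its underside.
- dropper_1: White dropper bottle with blue tip, 32 mm across, 81 mm high, loose, close behind the station. Origin at the centre of its underside.
- beaker_b1: Clear glass beaker 70 mm across, 90 mm high, loose, left of the station. Origin at the centre of its underside.
- tip_box: Blue pipette tip box with clear lid, 88 by 122 by 75 mm, loose, right of the station. Origin at the centre of its underside.
- timer: Blue countdown timer standing on its foot, 42 by 64 by 77 mm, loose, at the right near the front edge. Origin at the centre of its underside.
Not all that is in view belongs to the job. What is shaped like the vial_2 but pink is not meant. Of the things that look like the timer, take the one that is farthest from the robot's base at the start.

How it is judged:
By the outcome, as a careful person would: the job done as asked, in the order asked, and still so for the second after the job is handed in, with the robot touching nothing.
It also fails if it takes over 58 s, if anything falls off the work surface, if the arm or the gripper's body presses on something with over 40 N, if the wrist force passes 120 N, or if a joint passes its speed limit or range.

ROBOT

A 7-joint arm with a two-finger parallel gripper is mounted at the origin on a cart in front of the work surface, level with it; the furniture and walls round the work are solid. World frame = base frame: x ahead of the robot, y to its left, z up, the work surface at z = 0. Lengths are in m, angles in rad, forces in N, time in s.
With the tool pointing down it reaches from about 0.425 to 1.025 m from the base axis. Payload 3.6 kg.
Tool frame: the origin (TCP) lies midway between the tips of the shut fingers; the grasp point (between the pads) lies 19 mm behind it (ctrl.hold_point_z is the distance from the TCP to the grasp point, in m); z points along the fingers, y is the line along which they close (so a half turn about z gives the same grasp; the last joint's range is limited). The gripper opens to 85 mm and grips with 20 to 120 N. Pads are 22 mm wide; open, the fingers measure 114 mm over their backs; the gripper's body (76 mm by 85 mm) begins 54 mm behind the grasp point. The pads swing forward as they close: fully open they stand 13 mm farther back than shut.
Start: joints at [-1.266, 0.591, 0.048, 1.609, -0.033, 0.943, -0.034], TCP at [0.281, 0.668, 0.231] pointing down, gripper open.
Joint ranges: [-2.69, 2.69], [-0.47, 2.24], [-1.27, 1.36], [0.19, 2.51], [-1.53, 4.68], [0.08, 2.07], [-3.09, 3.09]. Speed limits (rad/s): [2.57, 2.57, 3.14, 3.14, 3.14, 3.14, 3.14].

INTERFACE

Orientations are given as a 3x3 rotation matrix whose columns are the frame's x, y, z axes.
In Python, from plant import sense, get_image, ctrl gives the robot as it stands. The module is installed in compiled form; this text tells all that it offers.
- The arm moves only by the tool send_rows, never from a script. Its argument "commands" is text: rows parted by semicolons, each of 7 numbers parted by spaces: the shift along the tool's x, y, z in mm, then the turn, a rotation vector about the tool's x, y, z in rad, then the closure, from 0 (fully open) to 1 (shut). In form: dx dy dz wx wy wz claw; .... A call has 1 to 20 rows; each row is the pose to reach, as a shift and turn from the pose commanded when the call began, along the tool's axes at that moment; what a row does not reach only later rows make up. A row lasts 1/10 s, in which the tool goes at most 50 mm and 8.59 degrees, less where a joint would pass 70% of its speed; a pose out of reach is approached as far as the arm can. A call with a gripper value outside its range is refused whole. The fingers move at their own pace and stop on an object; "squeeze" is the grip in N (left out, the last holds). Time passes only in rows, so rows that repeat a pose let the fingers close. It gives the time, the measured TCP pose, the force, the opening and the grip force at its end, in the units of the state.
- sense(): the state, without advancing time (a new reading comes with each control period).
- get_image(name): name is "scene" or "top" or "wrist"; returns a dict with "color" (400x640x3 uint8, blue, green, red), "depth" (400x640 float32, m along the optical axis (not along the pixel's ray), 0 where there is no reading), "intrinsics" (3x3 intrinsics, pixels), "rvec" (rotation vector, rad) and "tvec" (3), from world to camera coordinates, as OpenCV has them. Camera axes: x right, y down, z forward; pixel columns grow to the right and rows downward; lengths in m; the calibration is good to about 2 mm. The wrist camera is an equidistant fisheye: a pixel r from the principal point sees the ray r / f radians off the axis. A picture is of the moment at which its call begins.
- ctrl.job_done(): hands the job in; it is judged then, once.
The state is a dict: "time": time; "joint_positions": joint angles; "qd": joint speeds; "effort": joint torques, N m; "ee_pos": TCP position; "tcp_rot": TCP orientation; "ft_force": force on the tool from outside, world axes, zero at the start; "wrist_torque": the same for the moment, N m; "finger_gap": finger opening in m; "grasp_force": force on a finger pad.
Only numpy, scipy, OpenCV 4.12 (cv2) and the standard library are available. Lean on these libraries where they do the work, as an engineer would, in place of code of your own. Each camera call takes 0.05 s, during which the arm holds its last target. There are 200 camera calls.

## Working session

There is one attempt and no reset: what is moved stays moved. The work goes in short steps, Python scripts to look and compute and a tool call to move; the robot and the scene stay as the last step left them, time stands still between calls to the robot, and variables do not carry over. Pictures are saved under pics/ and viewed, at most 10 in all, crops included, and the job is handed in when it is done.

Besides the shell and the picture viewer there is one more tool, called after "Emit:" by a JSON object that holds its "api" and its "payload", one argument or row to a line. send_rows: Moves the arm, as the interface text tells. Its arguments: {"type":"object","properties":{"commands":{"type":"string"},"squeeze":{"type":"number"}},"required":["commands"]}

```bash
mkdir -p pics
cat > h.py <<'E'
import numpy as np, cv2
from plant import sense, get_image, ctrl
def cloud(im):
    d=im["depth"];K=im["intrinsics"];v,u=np.indices(d.shape)
    P=np.stack([(u-K[0,2])/K[0,0]*d,(v-K[1,2])/K[1,1]*d,d],-1)
    R=cv2.Rodrigues(np.array(im["rvec"],float))[0]
    W=(P-np.ravel(im["tvec"]))@R
    W[d==0]=np.nan
    return W
E
python3 - <<'E'
from h import *
s=sense();print(s["time"],s["ee_pos"],s["tcp_rot"],s["ft_force"])
for n in("scene","top"):
    im=get_image(n);cv2.imwrite(f"pics/{n}0.png",im["color"]);np.savez(f"{n}0.npz",**im)
    W=cloud(im);hsv=cv2.cvtColor(im["color"],cv2.COLOR_BGR2HSV)
    for c,lo,hi in(("yellow",(20,120,80),(35,255,255)),("red",(0,150,60),(8,255,255)),("green",(45,120,40),(85,255,255))):
        m=cv2.inRange(hsv,lo,hi);k,l,st,ce=cv2.connectedComponentsWithStats(m)
        for i in range(1,k):
            if st[i,4]>40:
                p=W[l==i];print(n,c,st[i],ce[i].round(),np.nanmedian(p,0).round(3),np.nanmin(p,0).round(3),np.nanmax(p,0).round(3))
E
```

```text
0.0 [0.28051681 0.66761742 0.23012898] [[-9.21961732e-01  3.87280216e-01 -7.74307656e-04]
 [ 3.87280972e-01  9.21959224e-01 -2.15358878e-03]
 [-1.20162242e-04 -2.28540106e-03 -9.99997381e-01]] [-0.16268511  0.58813317 -0.06097009]
scene yellow [ 221  195  102   47 1632] [273. 219.] [0.561 0.026 0.061] [ 0.498 -0.187 -0.   ] [0.754 0.146 0.095]
scene yellow [342 308  14  18  81] [349. 317.] [ 0.306  0.076 -0.088] [ 0.305  0.049 -0.098] [ 0.309  0.105 -0.078]
scene red [624   0  16  44 416] [633.  24.] [ 0.147 -2.188  0.309] [ 0.119 -2.244  0.22 ] [ 0.168 -2.154  0.423]
scene red [233 201  38  17 409] [251. 209.] [0.593 0.082 0.101] [ 0.57  -0.053  0.   ] [0.769 0.12  0.11 ]
scene green [290 197  12   8  74] [295. 200.] [ 0.559 -0.043  0.082] [ 0.548 -0.059  0.073] [ 0.576 -0.033  0.086]
top yellow [465  93   8   7  43] [468.  96.] [ 0.824 -0.524  0.065] [ 0.817 -0.56  -0.   ] [ 0.863 -0.514  0.084]
top yellow [ 237  160   93   57 2491] [286. 189.] [0.576 0.003 0.06 ] [ 0.499 -0.113 -0.008] [0.678 0.145 0.098]
top red [244 171  37  20 414] [262. 180.] [0.597 0.068 0.102] [0.573 0.021 0.062] [0.622 0.118 0.111]
top green [302 186  12  12 119] [307. 192.] [ 0.563 -0.05   0.081] [ 0.549 -0.066  0.068] [ 0.581 -0.035  0.086]
```

View pics/top0.png

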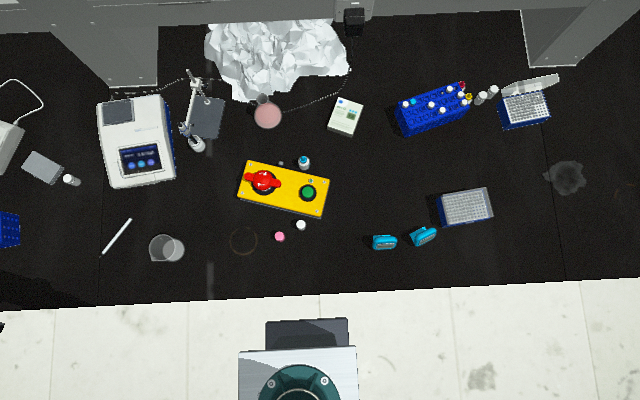

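View pics/scene0.png

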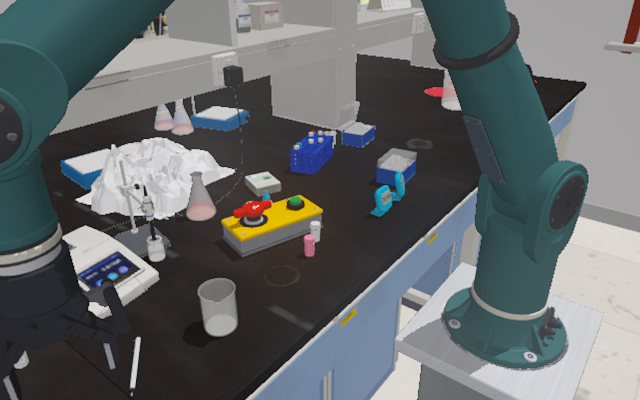

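The top view shows the station at about (283,188), turned slightly, with the red head at (262,180) and green button at (307,192). White vial (300,225) is in front, the dropper (304,161) behind. Now I'll fit the station pose.

```bash
cat >> h.py <<'E'
def ray(im,uv,z):
    K=im["intrinsics"];R=cv2.Rodrigues(np.array(im["rvec"],float))[0];t=np.ravel(im["tvec"])
    uv=np.atleast_2d(uv).astype(float);r=np.c_[(uv-K[[0,1],[2,2]])/K[[0,1],[0,1]],np.ones(len(uv))]@R;c=-R.T@t
    return c+r*((z-c[2])/r[:,2])[:,None]
E
python3 - <<'E'
from h import *
for n in("top","scene"):
    im=dict(np.load(f"{n}0.npz"));hsv=cv2.cvtColor(im["color"],cv2.COLOR_BGR2HSV)
    W=cloud(im)
    m=cv2.inRange(hsv,(20,120,80),(35,255,255));k,l,st,_=cv2.connectedComponentsWithStats(m);i=1+st[1:,4].argmax()
    v,u=np.nonzero(l==i);P=ray(im,np.c_[u,v],.06)[:,:2]
    r=cv2.minAreaRect((P*1000).astype(np.float32));print(n,"lid",r,cv2.boxPoints(r).round())
    g=cv2.inRange(hsv,(45,120,40),(85,255,255));k,l,st,_=cv2.connectedComponentsWithStats(g);i=1+st[1:,4].argmax()
    v,u=np.nonzero(l==i);P=ray(im,np.c_[u,v],.082);print("green",P.mean(0),P.min(0),P.max(0))
    g=cv2.inRange(hsv,(0,150,60),(8,255,255));g[:,400:]=0;k,l,st,_=cv2.connectedComponentsWithStats(g);i=1+st[1:,4].argmax()
    v,u=np.nonzero(l==i);P=ray(im,np.c_[u,v],.092)[:,:2];r=cv2.minAreaRect((P*1000).astype(np.float32));print("red",P.mean(0),r)
    c,V=np.linalg.eigh(np.cov(P.T));print(V[:,1])
    p=W.reshape(-1,3);q=(p[:,0]>.45)&(p[:,0]<.72)&(abs(p[:,1]-.01)<.2)
    cw=im["color"].reshape(-1,3)
    for lo,hi in((.03,.055),(.064,.085)):
        s=p[q&(p[:,2]>lo)&(p[:,2]<hi)];s=s
        print(lo,len(s))
E
```

```text
top lid ((583.1094970703125, 16.698410034179688), (239.9866180419922, 110.63539123535156), 73.25574493408203) [[ 496.  -82.]
 [ 602. -114.]
 [ 671.  116.]
 [ 565.  148.]]
green [ 0.56343906 -0.05040743  0.082     ] [ 0.54827603 -0.06570788  0.082     ] [ 0.57923175 -0.03537814  0.082     ]
red [0.5996167 0.0700054] ((599.1321411132812, 70.194580078125), (53.090736389160156, 94.05616760253906), 6.166600227355957)
[0.28860255 0.95744899]
0.03 350
0.064 348
scene lid ((578.6888427734375, 22.87255859375), (245.50355529785156, 125.04650115966797), 73.03723907470703) [[ 483.  -76.]
 [ 603. -113.]
 [ 674.  122.]
 [ 555.  159.]]
green [ 0.55888343 -0.04301134  0.082     ] [ 0.54163034 -0.06231081  0.082     ] [ 0.57794649 -0.02437236  0.082     ]
red [0.60326981 0.07093718] ((603.6172485351562, 70.13612365722656), (88.0066909790039, 82.89117431640625), 36.73683547973633)
[0.10333538 0.99464657]
0.03 951
0.064 412
```

```bash
cat >> h.py <<'E'
S=np.array([.583,.0168]);A=np.radians(-16.74)
def st(x,y): return S+np.array([np.cos(A)*x-np.sin(A)*y,np.sin(A)*x+np.cos(A)*y])
def rot(tw): # tool x along -station x, then turned tw clockwise from above
    a=A+np.pi-tw;return np.array([[np.cos(a),np.sin(a),0],[np.sin(a),-np.cos(a),0],[0,0,-1]])
def delta(x,y,z,tw=0,ref=None):
    s=sense();p,R=(s["ee_pos"],s["tcp_rot"]) if ref is None else ref
    d=R.T@(np.r_[st(x,y),z]-p)*1000
    return np.r_[d.round(1),cv2.Rodrigues(R.T@rot(tw))[0].ravel().round(3)]
E
python3 -c "
from h import *
print(st(0,55),st(0,-70),delta(0,55,.231),delta(0,55,.15))"
```

```text
[16.42460248 52.68599053] [-19.57903952 -67.01671522] [ 5.2625e+03  5.4211e+04 -1.1500e+02 -2.0000e-03 -0.0000e+00 -1.0600e-01] [ 5.26250e+03  5.42111e+04 -3.40000e+01 -2.00000e-03 -0.00000e+00
 -1.06000e-01]
```

```bash
sed -i 's/def st(x,y): return/def st(x,y):\n    x,y=x\/1000,y\/1000\n    return/' h.py
python3 -c "
from h import *
print(st(0,55),st(0,-70),delta(0,55,.231),delta(0,55,.15))"
```

```text
[0.5988416  0.06946919] [ 0.56283796 -0.05023352] [-5.252e+02 -4.282e+02  2.000e-01 -2.000e-03 -0.000e+00 -1.060e-01] [-5.252e+02 -4.281e+02  8.120e+01 -2.000e-03 -0.000e+00 -1.060e-01]
```

Emit:
{"api": "send_rows", "payload": {
  "commands": "-26 -21 0 0 0 -0.005 1;-52 -43 0 0 0 -0.01 1;-79 -64 0 0 0 -0.016 1;-105 -86 0 0 0 -0.021 1;-131 -107 0 0 0 -0.026 1;-158 -128 0 0 0 -0.032 1;-184 -150 0 0 0 -0.037 1;-210 -171 0 0 0 -0.042 1;-236 -193 0 0 0 -0.048 1;-263 -214 0 0 0 -0.053 1;-289 -235 0 0 0 -0.058 1;-315 -257 0 0 0 -0.064 1;-341 -278 0 0 0 -0.069 1;-368 -300 0 0 0 -0.074 1;-394 -321 0 0 0 -0.08 1;-420 -342 0 0 0 -0.085 1;-446 -364 0 0 0 -0.09 1;-473 -385 0 0 0 -0.096 1;-499 -407 0 -0.002 0 -0.1 1;-525 -428 0 -0.002 0 -0.106 1",
  "squeeze": 40
}}

```text
time: 2.1
ee_pos: [0.5992, 0.0689, 0.2309]
tcp_rot: [[-0.958, 0.288, -0.0], [0.288, 0.958, 0.002], [0.001, 0.002, -1.0]]
ft_force: [0.4, 0.0, -0.0]
finger_gap: -0.0
grasp_force: 0.0
```

```bash
python3 -c "
from h import *
s=sense();print(s['time'],s['joint_positions'],s['finger_gap'],s['ft_force'],s['ee_pos'],delta(0,55,.13))
cv2.imwrite('pics/w1.png',get_image('wrist')['color'])"
```

```text
2.1 [-0.25543756  0.43898101  0.09112143  1.89507139 -0.05576122  0.80984877
  1.14462921] -5.276423329332119e-06 [ 0.4260195   0.03444304 -0.04917313] [0.59916055 0.06893185 0.23093138] [ 4.000e-01  3.000e-01  1.009e+02  2.000e-03 -1.000e-03  0.000e+00]
```

View pics/w1.png

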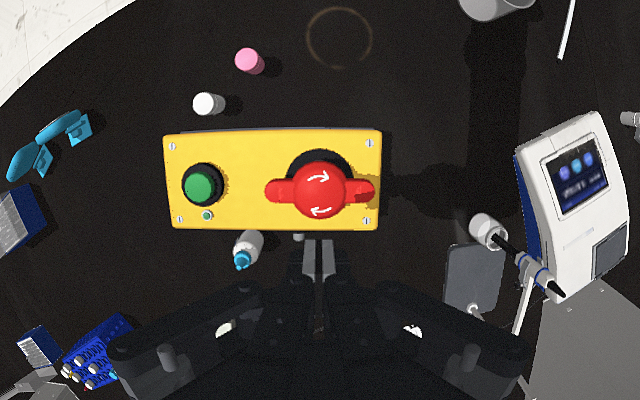

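Wrist view: the station is square to the tool, head at (319,190), green at (201,185). Quick fisheye check of the estimate.

```bash
python3 -c "
from h import *
im=get_image('wrist');K=im['intrinsics']
def pr(x,y,z):
    return cv2.fisheye.projectPoints(np.r_[st(x,y),z].reshape(1,1,3),np.array(im['rvec'],float).reshape(3,1),np.array(im['tvec'],float).reshape(3,1),K,np.zeros(4))[0].ravel().round(1)
print('green',pr(0,-70,.082),'lamp',pr(36,-70,.07),'head',pr(0,55,.107),[pr(x,y,.06) for x in(-55,55) for y in(-120,120)])
hsv=cv2.cvtColor(im['color'],cv2.COLOR_BGR2HSV)
m=cv2.inRange(hsv,(45,100,40),(85,255,255))[:,:][100:240,150:260];k,l,s,c=cv2.connectedComponentsWithStats(m);print(s[1:],c[1:]+[150,100])
a=pr(10,-70,.082)-pr(0,-70,.082);b=pr(0,-60,.082)-pr(0,-70,.082);print(a,b)
"
```

```text
green [201.5 181.1] lamp [209. 211.] head [325.8 185.6] [array([163.9, 128.8]), array([388.5, 121.8]), array([175. , 223.5]), array([384.1, 223.5])]
[[ 40  66  31  32 753]
 [ 59 108   7   7  33]] [[204.78486056 181.43559097]
 [211.60606061 211.03030303]]
[1.  9.5] [ 9.1 -0.2]
```

```bash
python3 -c "
from h import *
im=get_image('wrist');K=im['intrinsics'];print(K)
hsv=cv2.cvtColor(im['color'],cv2.COLOR_BGR2HSV)
def big(lo,hi):
    k,l,s,c=cv2.connectedComponentsWithStats(cv2.inRange(hsv,lo,hi));i=1+s[1:,4].argmax();v,u=np.nonzero(l==i);return np.c_[u,v].astype(np.float32)
def cast(uv,z):
    r=cv2.fisheye.undistortPoints(uv.reshape(-1,1,2),K,np.zeros(4)).reshape(-1,2);R=cv2.Rodrigues(np.array(im['rvec'],float))[0];r=np.c_[r,np.ones(len(r))]@R;c=-R.T@np.ravel(im['tvec']);P=c+r*((z-c[2])/r[:,2])[:,None]
    d=(P[:,:2]-S)*1000;ca,sa=np.cos(A),np.sin(A);return np.c_[d@[ca,sa],d@[-sa,ca]].astype(np.float32)
y=cast(big((20,120,80),(35,255,255)),.06);print('lid',cv2.minAreaRect(y))
g=cast(big((45,100,40),(85,255,255)),.082);print('green',cv2.minEnclosingCircle(g),g.mean(0))
r=cast(big((0,150,60),(8,255,255)),.092);print('red',cv2.minAreaRect(r),r.min(0),r.max(0))
print('C',-cv2.Rodrigues(np.array(im['rvec'],float))[0].T@np.ravel(im['tvec']))
"
```

```text
[[309.70691629   0.         318.28205176]
 [  0.         309.70691629 199.49966463]
 [  0.           0.           1.        ]]
lid ((0.9287605285644531, 1.5364227294921875), (237.10011291503906, 109.21268463134766), 89.99372863769531)
green ((0.4879108667373657, -66.5040283203125), 17.374277114868164) [  0.34376246 -66.279564  ]
red ((2.205622673034668, 55.695560455322266), (56.178985595703125, 97.14228820800781), 23.43442726135254) [-26.37847     4.5806384] [ 29.70009 107.83178]
C [0.53186512 0.08587359 0.37268215]
```

```bash
sed -i 's/^S=np.array.*;A/S=np.array([.5843,.0177]);A/' h.py; python3 -c "
from h import *
print(delta(0,55,.11),delta(0,55,.0975))"
```

```text
[ 7.00e-01  3.30e+00  1.21e+02  0.00e+00  0.00e+00 -5.00e-03] [ 7.000e-01  3.300e+00  1.335e+02  0.000e+00  0.000e+00 -5.000e-03]
```

Emit:
{"api": "send_rows", "payload": {
  "commands": "0 1 40 0 0 0 1;0 1 80 0 0 0 1;0 1 110 0 0 0 1;0 1 119 0 0 0 1;0 1 119 0 0 0 1;0 1 119 0 0 0 1"
}}

```text
time: 2.85
ee_pos: [0.6002, 0.0725, 0.1134]
tcp_rot: [[-0.958, 0.287, 0.002], [0.287, 0.958, 0.003], [-0.002, 0.003, -1.0]]
ft_force: [0.1, 0.5, 0.6]
finger_gap: 0.0002
grasp_force: 0.0
```

```bash
python3 -c "
from h import *
print(sense()['ft_force'],delta(0,55,.11),delta(0,55,.0975))"
```

```text
[0.1005935  0.4756791  0.58111856] [-5.0e-01 -2.1e+00  3.4e+00  3.0e-03  2.0e-03  1.0e-03] [-5.00e-01 -2.10e+00  1.59e+01  3.00e-03  2.00e-03  1.00e-03]
```

Emit:
{"api": "send_rows", "payload": {
  "commands": "-0.5 -2 0 0 0 0 1;-0.5 -2 4 0 0 0 1;-0.5 -2 8 0 0 0 1;-0.5 -2 12 0 0 0 1;-0.5 -2 14 0 0 0 1;-0.5 -2 15 0 0 0 1;-0.5 -2 15 0 0 0 1"
}}

```text
time: 3.55
ee_pos: [0.6004, 0.0695, 0.0982]
tcp_rot: [[-0.958, 0.288, 0.003], [0.288, 0.958, 0.002], [-0.002, 0.003, -1.0]]
ft_force: [-0.5, -0.9, 6.0]
finger_gap: 0.0005
grasp_force: 2.9
```

Emit:
{"api": "send_rows", "payload": {
  "commands": "0 0 1 0 0 0 1;0 0 1.5 0 0 0 1;0 0 2 0 0 0 1;0 0 2 0 0 0 1"
}}

```text
time: 3.95
ee_pos: [0.6005, 0.0695, 0.0975]
tcp_rot: [[-0.958, 0.288, 0.003], [0.288, 0.958, 0.002], [-0.002, 0.003, -1.0]]
ft_force: [-2.4, -1.0, 12.0]
finger_gap: -0.0001
grasp_force: 6.6
```

Emit:
{"api": "send_rows", "payload": {
  "commands": "0 0 -6 0 0 0 1;0 0 -20 0 0 0 1;0 0 -40 0 0 0 1;15 15 -45 0 0 0 1;32 32 -45 0 0 0 1;48 45 -45 0 0 0 1;48 45 -45 0 0 0 1;48 45 -45 0 0 0 1"
}}

```text
time: 4.75
ee_pos: [0.5664, 0.1265, 0.1408]
tcp_rot: [[-0.958, 0.287, 0.001], [0.287, 0.958, 0.002], [-0.001, 0.002, -1.0]]
ft_force: [-0.2, -0.5, -0.3]
finger_gap: 0.0002
grasp_force: 0.0
```

```bash
python3 -c "
from h import *
s=sense();print(s['ft_force'],delta(-45,100,.078))
im=get_image('top');W=cloud(im);hsv=cv2.cvtColor(im['color'],cv2.COLOR_BGR2HSV);m=cv2.inRange(hsv,(0,150,60),(8,255,255))>0
p=W[m];q=np.abs(p[:,:2]-st(0,55)).max(1)<.02;print('head z',np.nanpercentile(p[q][:,2],[50,80,95]),q.sum())
p=cloud(dict(np.load('top0.npz')))[m];q=np.abs(p[:,:2]-st(0,55)).max(1)<.02;print('before',np.nanpercentile(p[q][:,2],[50,80,95]))
cv2.imwrite('pics/w2.png',get_image('wrist')['color'])"
```

```text
[-0.23763965 -0.50403333 -0.27931957] [-3.40e+00  9.00e-01  6.28e+01  2.00e-03  1.00e-03  1.00e-03]
head z [0.09746372 0.0998898  0.10249125] 183
before [0.10482812 0.10767011 0.10953013]
```

View pics/w2.png

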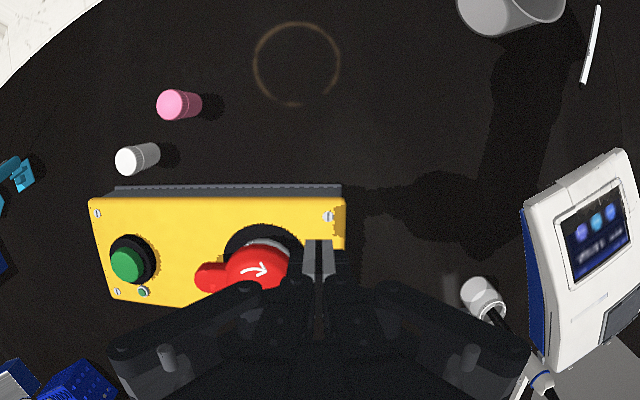

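Head dropped 7.5 mm: latched. The fingertips (317,260) are in front of the left wing, clear. Descend.

Emit:
{"api": "send_rows", "payload": {
  "commands": "0 0 30 0 0 0 1;0 0 55 0 0 0 1;0 0 64 0 0 0 1;0 0 64 0 0 0 1;0 0 64 0 0 0 1"
}}

```text
time: 5.35
ee_pos: [0.5672, 0.126, 0.0769]
tcp_rot: [[-0.957, 0.289, 0.002], [0.289, 0.957, 0.002], [-0.001, 0.002, -1.0]]
ft_force: [0.5, 0.2, 0.3]
finger_gap: -0.0001
grasp_force: 0.0
```

```bash
python3 -c "
from h import *
s=sense();print(s['ft_force'])
ref=(s['ee_pos'].copy(),s['tcp_rot'].copy()) 
print(delta(-45,100,.077,ref=ref))
for t in [0,.1,.2,.3,.4,.5,.6,.7,.8,.9]:
    off=21;r=45  # tangential lag, radius
    x=r*np.sin(t)-off*np.cos(t);y=55+r*np.cos(t)+off*np.sin(t)
    print(t,list(delta(x,y,.077,t,ref)))"
```

```text
[0.50630714 0.18889411 0.28859173]
[-2.6e+00  1.2e+00 -1.0e-01  2.0e-03  1.0e-03 -1.0e-03]
0 [np.float64(-26.6), np.float64(1.3), np.float64(-0.0), np.float64(0.002), np.float64(0.001), np.float64(-0.001)]
0.1 [np.float64(-31.2), np.float64(3.1), np.float64(-0.0), np.float64(0.002), np.float64(0.001), np.float64(0.099)]
0.2 [np.float64(-35.9), np.float64(4.5), np.float64(-0.0), np.float64(0.002), np.float64(0.001), np.float64(0.199)]
0.3 [np.float64(-40.8), np.float64(5.5), np.float64(-0.0), np.float64(0.002), np.float64(0.001), np.float64(0.299)]
0.4 [np.float64(-45.8), np.float64(5.9), np.float64(-0.0), np.float64(0.002), np.float64(0.001), np.float64(0.399)]
0.5 [np.float64(-50.7), np.float64(5.8), np.float64(-0.0), np.float64(0.002), np.float64(0.001), np.float64(0.499)]
0.6 [np.float64(-55.7), np.float64(5.3), np.float64(-0.0), np.float64(0.002), np.float64(0.0), np.float64(0.599)]
0.7 [np.float64(-60.5), np.float64(4.2), np.float64(-0.0), np.float64(0.002), np.float64(0.0), np.float64(0.699)]
0.8 [np.float64(-65.2), np.float64(2.7), np.float64(-0.0), np.float64(0.003), np.float64(0.0), np.float64(0.799)]
0.9 [np.float64(-69.8), np.float64(0.7), np.float64(0.0), np.float64(0.003), np.float64(0.0), np.float64(0.899)]
```

Push to 0.5 first and check the force.

Emit:
{"api": "send_rows", "payload": {
  "commands": "-12 1 0 0 0 0 1;-20 1 0 0 0 0 1;-26.5 1.5 0 0 0 0 1;-29 2 0 0 0 0.05 1;-31 3 0 0 0 0.1 1;-33.5 4 0 0 0 0.15 1;-36 4.5 0 0 0 0.2 1;-38.5 5 0 0 0 0.25 1;-41 5.5 0 0 0 0.3 1;-43.5 6 0 0 0 0.35 1;-46 6 0 0 0 0.4 1;-48 6 0 0 0 0.45 1;-50.5 6 0 0 0 0.5 1"
}}

```text
time: 6.65
ee_pos: [0.6164, 0.1185, 0.0766]
tcp_rot: [[-0.701, 0.713, -0.0], [0.713, 0.701, 0.003], [0.002, 0.002, -1.0]]
ft_force: [-1.3, 1.1, 0.7]
finger_gap: 0.0
grasp_force: 0.8
```

```bash
python3 -c "
from h import *
s=sense();print(s['ft_force'],s['joint_positions'])
ref=(s['ee_pos'].copy(),s['tcp_rot'].copy()) 
for t in [.5,.6,.7,.8,.85,.9]:
    off=21;r=45
    x=r*np.sin(t)-off*np.cos(t);y=55+r*np.cos(t)+off*np.sin(t)
    print(t,delta(x,y,.077,t,ref).tolist())
im=get_image('wrist');cv2.imwrite('pics/w3.png',im['color'])"
```

```text
[-1.34691123  1.13383008  0.66165525] [-0.39690434  0.680033    0.19756468  1.93822508 -0.24586946  0.54590913
  0.74614059]
0.5 [-1.9, -0.4, -0.4, 0.002, -0.002, -0.001]
0.6 [-6.5, 1.5, -0.4, 0.002, -0.002, 0.099]
0.7 [-11.2, 2.9, -0.4, 0.002, -0.003, 0.199]
0.8 [-16.1, 3.8, -0.4, 0.002, -0.003, 0.299]
0.85 [-18.6, 4.1, -0.4, 0.001, -0.003, 0.349]
0.9 [-21.0, 4.2, -0.4, 0.001, -0.003, 0.399]
```

View pics/w3.png

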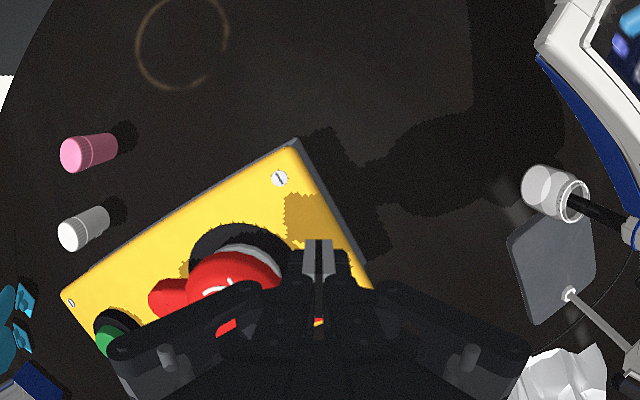

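The tip pushes the wing with about 1.8 N; the head has turned with the tool and the station has not shifted noticeably. Continue to about 0.85.

Emit:
{"api": "send_rows", "payload": {
  "commands": "-4 1 0 0 0 0.05 1;-6.5 1.5 0 0 0 0.1 1;-9 2 0 0 0 0.15 1;-11 3 0 0 0 0.2 1;-13.5 3.5 0 0 0 0.25 1;-16 4 0 0 0 0.3 1;-18 4 0 0 0 0.33 1;-18 4 0 0 0 0.33 1"
}}

```text
time: 7.5
ee_pos: [0.633, 0.1084, 0.0768]
tcp_rot: [[-0.435, 0.901, 0.002], [0.901, 0.435, 0.003], [0.001, 0.003, -1.0]]
ft_force: [1.0, 1.9, 0.0]
finger_gap: -0.0001
grasp_force: 0.9
```

```bash
cat > hz.py <<'E'
from h import *
s=sense();print(s['time'],s['ft_force'],s['joint_positions'])
im=get_image('top');W=cloud(im);hsv=cv2.cvtColor(im['color'],cv2.COLOR_BGR2HSV);m=cv2.inRange(hsv,(0,150,60),(8,255,255))>0
p=W[m];q=np.abs(p[:,:2]-st(0,55)).max(1)<.06;p=p[q];c=np.abs(p[:,:2]-st(0,55)).max(1)<.02
print('head z',np.nanpercentile(p[c][:,2],[50,80,95]),c.sum(),q.sum())
d=p[:,:2]-st(0,55);d=d[np.isfinite(d[:,0])];w,V=np.linalg.eigh(np.cov(d.T));v=V[:,1];v=v if v[1]>0 else -v
print('wing turn (seen)',np.pi/2+A-np.arctan2(v[1],v[0])+0 if 0 else np.arctan2(np.cos(A),-np.sin(A))-np.arctan2(v[1],v[0]))
E
python3 hz.py
```

```text
7.5 [1.01947029 1.93671598 0.01621985] [-0.43385065  0.70274539  0.286713    1.90902723 -0.34683285  0.57496342
  0.53123154]
head z [0.10463033 0.10716585 0.10922695] 174 377
wing turn (seen) 0.8860473650130044
```

Head is up (z 107 mm), turned about 0.85. Retrace the arc with a gap.

```bash
python3 -c "
from h import *
s=sense();ref=(s['ee_pos'].copy(),s['tcp_rot'].copy()) 
for t,off in [(.8,28),(.7,30),(.6,30),(.5,30),(.4,30),(.3,30),(.2,32),(.1,36),(0,40),(0,48)]:
    r=46
    x=r*np.sin(t)-off*np.cos(t);y=55+r*np.cos(t)+off*np.sin(t)
    print(t,delta(x,y,.077,t,ref).tolist())"
```

```text
0.8 [9.2, -0.8, -0.2, 0.003, -0.001, -0.028]
0.7 [15.6, -4.2, -0.2, 0.003, -0.001, -0.128]
0.6 [19.6, -8.0, -0.3, 0.003, -0.001, -0.228]
0.5 [23.2, -12.1, -0.3, 0.003, -0.001, -0.328]
0.4 [26.3, -16.6, -0.3, 0.003, -0.001, -0.428]
0.3 [29.0, -21.4, -0.3, 0.003, -0.001, -0.528]
0.2 [32.9, -27.6, -0.3, 0.003, -0.0, -0.628]
0.1 [37.4, -35.6, -0.3, 0.004, -0.0, -0.728]
0 [40.9, -44.3, -0.3, 0.004, -0.0, -0.828]
0 [46.3, -50.2, -0.3, 0.004, -0.0, -0.828]
```

Emit:
{"api": "send_rows", "payload": {
  "commands": "4 -0.5 0 0 0 0 1;9 -1 0 0 0 -0.03 1;15.5 -4 0 0 0 -0.13 1;19.5 -8 0 0 0 -0.23 1;23 -12 0 0 0 -0.33 1;26.5 -16.5 0 0 0 -0.43 1;29 -21.5 0 0 0 -0.53 1;33 -27.5 0 0 0 -0.63 1;37.5 -35.5 0 0 0 -0.73 1;41 -44 0 0 0 -0.83 1;46 -50 0 0 0 -0.83 1;46 -50 -20 0 0 -0.83 1;46 -50 -63 0 0 -0.83 1;46 -50 -63 0 0 -0.83 1;46 -50 -63 0 0 -0.83 1"
}}

```text
time: 9.05
ee_pos: [0.5674, 0.1274, 0.1405]
tcp_rot: [[-0.957, 0.289, 0.003], [0.289, 0.957, 0.002], [-0.002, 0.003, -1.0]]
ft_force: [0.4, 0.8, -0.7]
finger_gap: 0.0002
grasp_force: 0.0
```

```bash
python3 hz.py;python3 -c "
from h import *
im=get_image('top');hsv=cv2.cvtColor(im['color'],cv2.COLOR_BGR2HSV)
m=cv2.inRange(hsv,(45,120,40),(85,255,255));k,l,s_,_=cv2.connectedComponentsWithStats(m);i=1+s_[1:,4].argmax();v,u=np.nonzero(l==i);print('green',ray(im,np.c_[u,v],.082).mean(0),st(0,-70))
print(delta(0,-70,.14),delta(0,-70,.076))"
```

```text
9.05 [ 0.44350096  0.77146177 -0.65625488] [-0.35774149  0.53292752  0.08213716  2.01189316 -0.07664631  0.59598367
  1.05439303]
head z [0.10523494 0.10768018 0.10947135] 177 393
wing turn (seen) 0.012917412152706254
green [ 0.56330872 -0.05036629  0.082     ] [ 0.56413796 -0.04933352]
[-4.910e+01 -1.696e+02 -1.500e+00  1.000e-03 -1.000e-03 -0.000e+00] [-4.910e+01 -1.696e+02  6.250e+01  1.000e-03 -1.000e-03 -0.000e+00]
```

The head has popped up and sprung back, and the station is unmoved. Now the green button.

Emit:
{"api": "send_rows", "payload": {
  "commands": "-8 -28 -5 0 0 0 1;-16 -56 -5 0 0 0 1;-24 -85 -5 0 0 0 1;-32 -113 -5 0 0 0 1;-41 -142 -5 0 0 0 1;-49 -170 -5 0 0 0 1;-49 -170 10 0 0 0 1;-49 -170 30 0 0 0 1;-49 -170 48 0 0 0 1;-49 -170 50 0 0 0 1;-49 -170 50 0 0 0 1"
}}

```text
time: 10.25
ee_pos: [0.5638, -0.0494, 0.0879]
tcp_rot: [[-0.958, 0.288, -0.002], [0.288, 0.958, 0.002], [0.003, 0.001, -1.0]]
ft_force: [0.0, 0.9, 0.6]
finger_gap: -0.0001
grasp_force: 0.0
```

```bash
python3 -c "
from h import *
print(delta(0,-70,.076),sense()['ft_force'])"
```

```text
[-3.00e-01  1.00e-01  1.19e+01  1.00e-03 -3.00e-03  0.00e+00] [0.04135284 0.89782976 0.60958787]
```

Emit:
{"api": "send_rows", "payload": {
  "commands": "0 0 4 0 0 0 1;0 0 7 0 0 0 1;0 0 10 0 0 0 1;0 0 12 0 0 0 1;0 0 13.5 0 0 0 1;0 0 14 0 0 0 1;0 0 14 0 0 0 1"
}}

```text
time: 10.95
ee_pos: [0.5655, -0.0494, 0.076]
tcp_rot: [[-0.958, 0.288, 0.002], [0.288, 0.958, 0.002], [-0.001, 0.002, -1.0]]
ft_force: [-1.4, 1.1, 8.5]
finger_gap: 0.0001
grasp_force: 4.1
```

Emit:
{"api": "send_rows", "payload": {
  "commands": "0 0 0.5 0 0 0 1;0 0 1.2 0 0 0 1;0 0 1.2 0 0 0 1"
}}

```text
time: 11.25
ee_pos: [0.5655, -0.0494, 0.0759]
tcp_rot: [[-0.958, 0.288, 0.002], [0.288, 0.958, 0.002], [-0.001, 0.003, -1.0]]
ft_force: [-2.9, 0.7, 16.5]
finger_gap: 0.0002
grasp_force: 8.2
```

Emit:
{"api": "send_rows", "payload": {
  "commands": "0 0 -4 0 0 0 1;0 0 -12 0 0 0 1;0 0 -40 0 0 0 1;0 0 -80 0 0 0 1;0 0 -120 0 0 0 1;0 0 -120 0 0 0 1;0 0 -120 0 0 0 1"
}}

```text
time: 11.95
ee_pos: [0.5651, -0.0496, 0.1948]
tcp_rot: [[-0.958, 0.288, 0.002], [0.288, 0.958, 0.002], [-0.002, 0.003, -1.0]]
ft_force: [0.2, 0.2, -0.3]
finger_gap: -0.0
grasp_force: 0.0
```

```bash
python3 hz.py; python3 -c "
from h import *
im=get_image('top');W=cloud(im);W0=cloud(dict(np.load('top0.npz')))
d=np.linalg.norm(W[:,:,:2]-st(0,-70),axis=2)<.012;print('green z',np.nanmedian(W[d][:,2]))
cv2.imwrite('pics/end.png',im['color'])"
```

```text
11.95 [ 0.21572976  0.15511464 -0.28637004] [-0.04961178  0.44086851  0.0783223   2.00456187 -0.05512561  0.6956358
  1.3425257 ]
head z [0.10566629 0.10762248 0.10956798] 132 236
wing turn (seen) 0.16616171884764652
green z 0.5638078834037246
```

View pics/end.png

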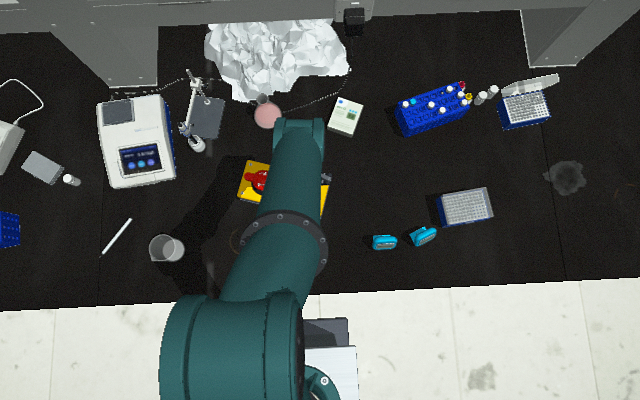

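The arm hides part of the station in this view. What can be seen, the lid corner (242,190), the beaker and the timers, is where it was. The button stopped solid at 76 mm, so it was fully in, and it has been released.

```bash
python3 -c "
from plant import ctrl
print(ctrl.job_done())"
```

```text
the job is handed in; nothing more can be done
None
```

I pressed the red head until it latched, turned it clockwise until it popped up and sprang back, then pressed the green button fully in and released it. The station and the items I could see around it had not moved, and I handed the job in at about 12 s; in the last picture the arm hid the green button, so I did not see it come back out.

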